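# Nest a flipped aluminium channel into the stock cradle

### The job

The wooden cradle holds two aluminium channels side by side with their legs up. Take the loose channel that lies legs down and, still legs down, nest it across the gap between those two, so that one of its legs drops into each of them and it sits fully down, parallel with them and with its ends roughly level with theirs. Lower it in rather than dropping it, let go, and leave the other loose channel, the one lying legs up, where it is.

Things in the scene. Friction and masses are not known exactly. Their poses are not given: they have to be found in the camera images.
- channel_legs_down: loose aluminium U-channel to be nested, lying legs down (flat web on top). Outside 120 (x) x 62 (y) x 30 (z) mm, walls 3 mm, 56 mm clear between its legs; 0.14 kg. Origin: centre of its underside, level with the leg tips; x along its length, y across, z up. Either end may lead. Grip from above across the 62 mm width.
- cradle: fixed wooden cradle 140 x 176 mm holding two like channels, legs up, along its x, centred in x, mid-lines at y = +-45 mm (28 mm gap). Origin: centre of its underside; z up. Legs at |y| 14-17 and 73-76, leg tops z 38, channel floors z 11, wood strips in the gap to z 20 and outside to z 22 mm. Nested, the loose channel's origin is at x 0, y 0 (11 mm play each way), z 11 mm; 42 mm free beside each leg
- channel_legs_up: another loose aluminium channel of the same size (120 x 62 x 30 mm) lying legs up (open side on top), to be left alone. Origin: centre of its underside, on the bench; x along its length, z up.

How it is judged:
By the outcome, as a careful person would: the job done as asked, in the order asked, and still so for the second after the job is handed in, with the robot touching nothing.
It also fails if it takes over 32 s, if anything falls off the work surface, if the arm or the gripper's body presses on something with over 40 N, if the wrist force passes 120 N, or if a joint passes its speed limit or range.

### The arm

A 6-joint arm with a two-finger parallel gripper is mounted at the origin on a cart in front of the work surface, level with it; the furniture and walls round the work are solid. World frame = base frame: x ahead of the robot, y to its left, z up, the work surface at z = 0. Lengths are in mm, angles in rad, forces in N, time in s.
With the tool pointing down it reaches from about 300 to 850 mm from the base axis. Payload 5.4 kg.
Tool frame: the origin (TCP) lies midway between the tips of the shut fingers; the grasp point (between the pads) lies 19 mm behind it (ctrl.grip_point_offset is the distance from the TCP to the grasp point, in mm); z points along the fingers, y is the line along which they close (so a half turn about z gives the same grasp; the last joint's range is limited). The gripper opens to 85 mm and grips with 20 to 120 N. Pads are 22 mm wide; open, the fingers measure 114 mm over their backs; the gripper's body (76 mm by 85 mm) begins 54 mm behind the grasp point. The pads swing forward as they close: fully open they stand 13 mm farther back than shut.
Start: joints at [0.984, 0.158, 1.597, -0, 1.386, -0.21], TCP at [211.578, 534.641, 231.299] pointing down, gripper open.
Joint ranges: [-2.91, 2.91], [-0.94, 2.29], [0.18, 2.7], [-1.29, 4.43], [0.17, 2.64], [-3, 3]. Speed limits (rad/s): [2.57, 2.57, 3.14, 3.14, 3.14, 3.14].

### API

Orientations are given as a 3x3 rotation matrix whose columns are the frame's x, y, z axes.
In Python, from cell import ctrl gives the robot as it stands.
- The arm moves only by the tool arm_command, never from a script. Its argument "increments" is text: rows parted by semicolons, each of 5 numbers parted by spaces: the shift along the world's x, y, z in mm, then the turn about the world's z in degrees, then the opening in per cent of the stroke, from 0 (shut) to 100 (fully open). A call has 1 to 20 rows; each row is the pose to reach, as a shift and turn from the pose commanded when the call began; what a row does not reach only later rows make up. A row lasts 1/10 s, in which the tool goes at most 50 mm and 8.59 degrees, less where a joint would pass 70% of its speed; a pose out of reach is approached as far as the arm can. A call with a gripper value outside its range is refused whole. The fingers move at their own pace and stop on an object; the grip force is fixed at half the most. Time passes only in rows, so rows that repeat a pose let the fingers close. It gives the time, the measured TCP pose, the force, the opening and the grip force at its end, in the units of the state.
- ctrl.state(): the state, without advancing time (a new reading comes with each control period).
- ctrl.capture(name): name is "scene" or "top"; returns a dict with "pixels" (384x512x3 uint8, red, green, blue), "mtx" (3x3 intrinsics, pixels), "distortion" ([k1, k2, p1, p2, k3] as OpenCV has them; the pictures are not rectified), "R" (3x3) and "t" (3): a world point X has camera coordinates R X + t. Camera axes: x right, y down, z forward; pixel columns grow to the right and rows downward; lengths in mm; the calibration is good to about 2 mm. A picture is of the moment at which its call begins. There is no depth.
- ctrl.finish_job(): hands the job in; it is judged then, once.
The state is a dict: "time_s": time; "joint_positions": joint angles; "joint_velocities": joint speeds; "effort": joint torques, N m; "ee_pos": TCP position; "eef_rot": TCP orientation; "force": force on the tool from outside, world axes, zero at the start; "torque": the same for the moment, N m; "grip_width": finger opening in mm; "grasp_force": force on a finger pad.
Only numpy, scipy, OpenCV 4.12 (cv2) and the standard library are available. Lean on these libraries where they do the work, as an engineer would, in place of code of your own. Each camera call takes 0.05 s, during which the arm holds its last target. There are 200 camera calls.

## Working session

There is one attempt and no reset: what is moved stays moved. The work goes in short steps, Python scripts to look and compute and a tool call to move; the robot and the scene stay as the last step left them, time stands still between calls to the robot, and variables do not carry over. Pictures are saved under pics/ and viewed, at most 10 in all, crops included, and the job is handed in when it is done.

Besides the shell and the picture viewer there is one more tool, called after "Request:" as name(argument=value, ...), one argument or row to a line, values as JSON. arm_command: Moves the arm, as the interface text tells. Its arguments: {"type":"object","properties":{"increments":{"type":"string"}},"required":["increments"]}

```bash
mkdir -p pics
cat > h.py <<'E'
import numpy as np, cv2
from cell import ctrl
def cast(c,px,z):
    px=np.array(px,float).reshape(-1,1,2)
    u=cv2.undistortPoints(px,c["mtx"],np.array(c["distortion"],float)).reshape(-1,2)
    R=np.array(c["R"]);t=np.array(c["t"])
    d=np.c_[u,np.ones(len(u))]@R; o=-R.T@t
    return o+d*((z-o[2])/d[:,2])[:,None]
def snap(n,f):
    c=ctrl.capture(n); c={k:np.array(v) for k,v in c.items()}
    cv2.imwrite("pics/%s.png"%f,c["pixels"][:,:,::-1]); np.savez("pics/%s.npz"%f,**c); return c
E
python3 - <<'E'
from h import *
for n in("scene","top"):
    c=snap(n,n+"1"); print(n,-c["R"].T@c["t"],c["R"][2])
print(ctrl.state()["ee_pos"],ctrl.state()["eef_rot"],ctrl.state()["grip_width"])
E
```

```text
scene [-123.82967908 -758.63434212  416.96857596] [ 0.61732914  0.68974237 -0.37836516]
top [316.1120352  -47.15909584 885.34395453] [ 0.22044801  0.00352249 -0.97539237]
[211.29224302 534.17479582 230.3990658 ] [[-9.29841205e-01  3.67959801e-01 -9.57783773e-04]
 [ 3.67960873e-01  9.29840152e-01 -1.44459933e-03]
 [ 3.59031327e-04 -1.69567493e-03 -9.99998498e-01]] 85.51987083502466
```

View pics/top1.png

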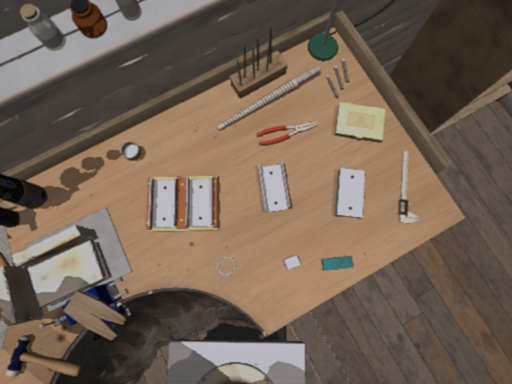

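View pics/scene1.png

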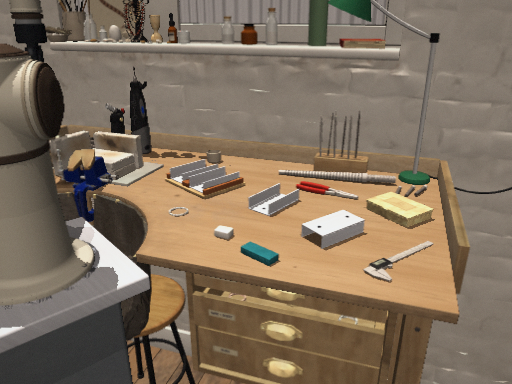

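The top view shows the cradle around (183,203), the legs-up channel at (275,187) and the legs-down channel with its plain web at (350,193). The scene view agrees: the channel at (335,230) is legs down.

Run:
```python
from h import *
c=np.load("pics/top1.npz"); im=c["pixels"][:,:,::-1].copy()
cv2.imwrite("pics/crop1.png",np.vstack([cv2.resize(im[165:240,140:225],None,fx=6.5,fy=6.5,interpolation=cv2.INTER_CUBIC)]))
hsv=cv2.cvtColor(im,cv2.COLOR_BGR2HSV); m=((hsv[...,1]<50)&(hsv[...,2]>110)).astype(np.uint8)
sub=np.zeros_like(m); sub[155:230,320:380]=m[155:230,320:380]
cn=max(cv2.findContours(sub,0,1)[0],key=cv2.contourArea)
r=cv2.minAreaRect(cn); b=cv2.boxPoints(r); print(r,"\n",b); w=cast(c,b,30); print(w.round(1),w.mean(0))
print([np.linalg.norm(w[i]-w[(i+1)%4]) for i in range(4)])
```

```text
((350.8341064453125, 192.48895263671875), (26.075448989868164, 48.49235153198242), 3.8140745162963867) 
 [[336.21243 215.81416]
 [339.43808 167.42921]
 [365.45578 169.16374]
 [362.23013 217.54869]]
[[ 446.2 -238.4   30. ]
 [ 569.3 -250.7   30. ]
 [ 565.8 -316.    30. ]
 [ 442.9 -301.7   30. ]] [ 506.06621398 -276.68932583   30.        ]
[np.float64(123.6988392178371), np.float64(65.37624207340747), np.float64(123.66361154562182), np.float64(63.393973585378205)]
```

View pics/crop1.png

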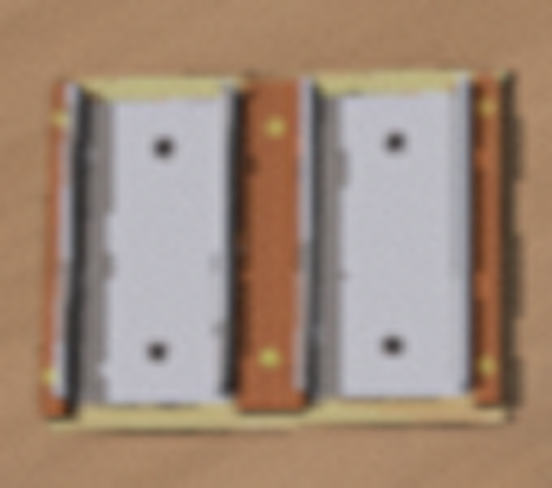

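The crop shows the four floor holes of the cradled channels at crop pixels (164,147), (157,351), (395,142) and (393,345). The near and far wood ends are at rows 80 and 420.

Run:
```python
from h import *
c=np.load("pics/top1.npz")
p=(np.array([[164,147],[157,351],[395,142],[393,345]])+.5)/6.5-.5+[140,165]
w=cast(c,p,11); print(w.round(1),w.mean(0))
e=w[0]-w[1]; f=w[2]-w[3]; print(np.degrees(np.arctan2([e[1],f[1]],[e[0],f[0]])), np.linalg.norm(e))
q=w[[0,1]].mean(0)-w[[2,3]].mean(0); print(q,np.linalg.norm(q),np.degrees(np.arctan2(-q[0],q[1])))
p=(np.array([[275,127],[269,357],[487,107],[487,365],[60,119],[50,377]])+.5)/6.5-.5+[140,165]; print(cast(c,p,21).round(1))
im=c["pixels"][160:225,330:375].mean(2); g=cv2.resize(im,None,fx=8,fy=8)
cc=[cv2.minEnclosingCircle(k)[0] for k in cv2.findContours((g[40:-40]<0).astype(np.uint8),0,1)[0]]
R=np.array(ctrl.state()["eef_rot"]);print("tool y yaw",np.degrees(np.arctan2(R[1,1],R[0,1])),ctrl.grip_point_offset)
```

```text
[[515.8 190.6  11. ]
 [435.6 187.4  11. ]
 [519.2 100.4  11. ]
 [439.3  97.1  11. ]] [477.47643112 143.86974661  11.        ]
[2.26904433 2.36213446] 80.33214006843326
[-3.54947289 90.29947763  0.        ] 90.36921166683888 2.251011592130282
[[522.2 145.5  21. ]
 [432.6 142.2  21. ]
 [531.4  63.7  21. ]
 [430.8  59.5  21. ]
 [524.1 229.   21. ]
 [423.7 224.5  21. ]]
tool y yaw 68.4101195408089 18.700000000000003
```

Request:
arm_command(
  increments="6 -16 0 0 100; 15 -40 0 1 100; 28 -76 0 2 100; 43 -118 0 3 100; 59 -162 0 4 100; 76 -209 0 5 100; 93 -256 0 6 100; 110 -303 -10 7 100; 127 -350 -20 8 100; 144 -397 -30 9 100; 161 -444 -40 10 100; 178 -491 -50 11 100; 195 -538 -60 12 100; 212 -585 -70 13 100; 229 -632 -80 14 100; 246 -679 -90 15 100; 262 -722 -95 15.4 100; 276 -762 -100 15.4 100; 288 -792 -100 15.4 100; 294.4 -811.6 -100 15.4 100",
)

```text
time_s: 2.1
ee_pos: [506.1, -279.3, 130.5]
eef_rot: [[-0.994, 0.11, -0.001], [0.11, 0.994, 0.0], [0.001, 0.0, -1.0]]
force: [-0.5, -0.3, 0.9]
grip_width: 85.2
grasp_force: 0.0
```

Run:
```python
from h import *
c=snap("top","top2"); s=snap("scene","scene2")
cv2.imwrite("pics/v2.png",np.hstack([cv2.resize(c["pixels"][130:250,290:410,::-1],(400,400)),cv2.resize(s["pixels"][130:290,260:420,::-1],(400,400))]))
st=ctrl.state(); R=np.array(st["eef_rot"]); print(st["time_s"],st["ee_pos"],R.round(4),np.degrees(np.arctan2(R[1,1],R[0,1])),st["joint_positions"])
```

```text
2.2 [ 506.12815001 -279.32159206  130.86862651] [[-9.939e-01  1.103e-01 -0.000e+00]
 [ 1.103e-01  9.939e-01 -5.000e-04]
 [-0.000e+00 -5.000e-04 -1.000e+00]] 83.67003962280333 [-7.13003460e-01  2.61784955e-01  1.68353907e+00 -4.09240352e-04
  1.19596820e+00 -2.17317137e+00]
```

View pics/v2.png

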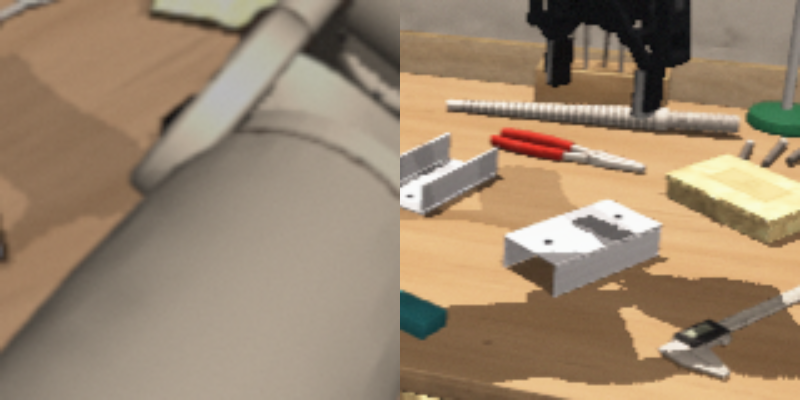

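The gripper hangs above the legs-down channel, whose web is at (580,240) in the right panel. The top view is hidden by the arm. The fingers are aligned across the width, so I'll descend and grip.

Request:
arm_command(
  increments="0 1 -20 0 100; 0 1 -50 0 100; 0 1 -80 0 100; 0 1 -105 0 100; 0 1 -120 0 100; 0 1 -128 0 100; 0 1 -134 0 100; 0 1 -134 0 100; 0 1 -134 0 50; 0 1 -134 0 50; 0 1 -134 0 50; 0 1 -134 0 50; 0 1 -134 0 50; 0 1 -134 0 50; 0 1 -134 0 50; 0 1 -134 0 50",
)

```text
time_s: 3.8
ee_pos: [507.0, -276.8, -1.3]
eef_rot: [[-0.994, 0.108, 0.002], [0.108, 0.994, -0.002], [-0.002, -0.001, -1.0]]
force: [-0.5, 0.8, 6.1]
grip_width: 61.0
grasp_force: 66.2
```

Request:
arm_command(
  increments="0 0 5 0 50; 0 0 15 0 50; 0 0 35 0 50; 0 0 60 0 50; 0 0 85 0 50; 0 0 105 0 50; 0 0 115 0 50; 0 0 120 0 50; 0 0 120 0 50",
)

```text
time_s: 4.7
ee_pos: [505.9, -275.9, 117.3]
eef_rot: [[-0.994, 0.108, -0.0], [0.108, 0.994, -0.0], [0.0, -0.0, -1.0]]
force: [0.7, -1.0, -2.5]
grip_width: 61.2
grasp_force: 65.6
```

Run:
```python
from h import *
s=snap("scene","scene3")
cv2.imwrite("pics/v3.png",cv2.resize(s["pixels"][100:290,240:430,::-1],(570,570),interpolation=2))
```

```text
(no output)
```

View pics/v3.png

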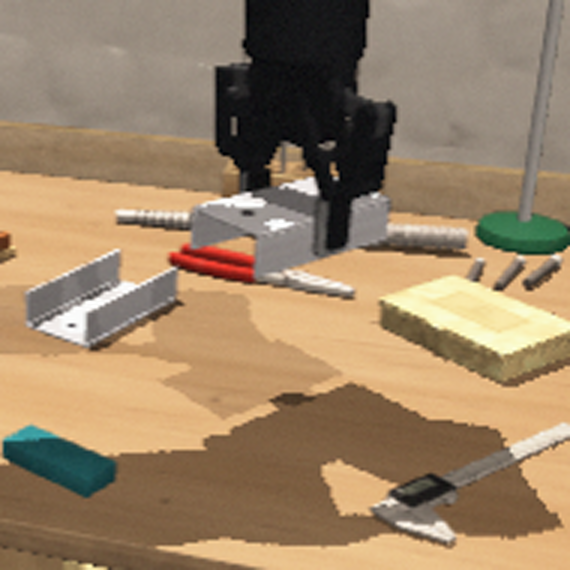

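The channel hangs level in the grip. Its near bottom corners are about (255,277) and (387,238) in the crop, so I'll measure its offset along the length from those.

Run:
```python
from h import *
c=np.load("pics/scene3.npz")
f=lambda p:(np.array(p,float)+.5)/3-.5+[240,100]
b=cast(c,f([[255,277],[387,238]]),118.8); t=cast(c,f([[255,238],[387,197],[192,208]]),148.8)
print(b.round(1),b.mean(0),t.round(1)); print(ctrl.state()["ee_pos"])
c=np.load("pics/scene2.npz"); h=cast(c,[[319.2,226.4],[347.2,216.4]],30); print(h,h.mean(0))
```

```text
[[ 446.3 -297.9  118.8]
 [ 565.1 -311.6  118.8]] [ 505.66869634 -304.74839588  118.8       ] [[ 436.1 -304.2  148.8]
 [ 560.  -311.6  148.8]
 [ 447.6 -242.2  148.8]]
[ 505.52944712 -275.611698    116.53320452]
[[ 468.64445462 -271.59419421   30.        ]
 [ 547.99400868 -280.19264331   30.        ]] [ 508.31923165 -275.89341876   30.        ]
```

Request:
arm_command(
  increments="-1 15 0 0.5 50; -3 40 0 1 50; -5 75 0 2 50; -8 115 0 3 50; -11 155 0 4 50; -14 200 0 5 50; -17 245 0 6 50; -20 290 0 7 50; -23 330 0 8 50; -25 365 0 8.5 50; -27 390 -10 8.5 50; -28 408 -20 8.5 50; -28.5 417 -30 8.5 50; -28.5 420 -35 8.5 50; -28.5 420 -37 8.5 50; -28.5 420 -37 8.5 50; -28.5 420 -37 8.5 50",
)

```text
time_s: 6.45
ee_pos: [478.0, 143.3, 80.7]
eef_rot: [[-0.999, -0.039, 0.001], [-0.039, 0.999, -0.0], [-0.001, -0.0, -1.0]]
force: [-0.7, 0.2, -1.5]
grip_width: 60.9
grasp_force: 65.6
```

Run:
```python
from h import *
s=snap("scene","scene4");t=snap("top","top4")
cv2.imwrite("pics/v4.png",np.hstack([cv2.resize(s["pixels"][100:220,140:260,::-1],(400,400),interpolation=2),cv2.resize(t["pixels"][150:250,130:230,::-1],(400,400),interpolation=2)]))
st=ctrl.state(); R=st["eef_rot"]; print(st["ee_pos"],np.degrees(np.arctan2(R[1][1],R[0][1])))
```

```text
[478.038222   143.47458305  80.80662849] 92.2526776821914
```

View pics/v4.png

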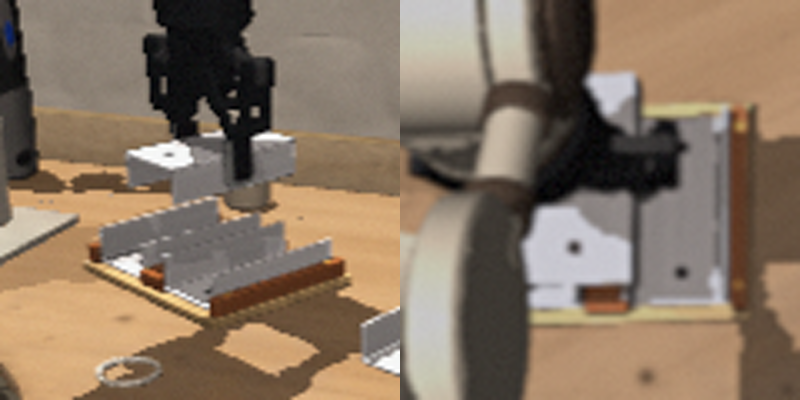

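The held channel is above the cradle. In the top panel its right web edge runs (637,75) to (634,285), with the near end at row 285. A quick check of its pose before lowering:

Run:
```python
from h import *
c=np.load("pics/top4.npz")
f=lambda p:(np.array(p,float)-[400,0]+.5)/4-.5+[130,150]
w=cast(c,f([[637,75],[634,285]]),112.3); d=w[0]-w[1]; a=np.arctan2(d[1],d[0]); m=w.mean(0)
print(w,np.linalg.norm(d),np.degrees(a),"centre",m[:2]+31*np.array([-np.sin(a),np.cos(a)]))
```

```text
[[537.45425605 111.51769986 112.3       ]
 [417.46602559 106.20755195 112.3       ]] 120.10567479721931 2.5340040937858275 centre [476.08955958 139.83231281]
```

Request:
arm_command(
  increments="1 2 -8 0 50; 1 2 -20 0 50; 1 2 -32 0 50; 1 2 -40 0 50; 1 2 -46 0 50; 1 2 -52 0 50; 1 2 -57 0 50; 1 2 -61 0 50; 1 2 -64 0 50; 1 2 -66 0 50; 1 2 -68 0 50; 1 2 -69 0 50; 1 2 -69 0 50; 1 2 -69 0 50",
)

```text
time_s: 7.95
ee_pos: [478.6, 146.0, 11.4]
eef_rot: [[-0.999, -0.04, 0.0], [-0.04, 0.999, 0.0], [-0.0, -0.0, -1.0]]
force: [0.9, 0.2, -1.1]
grip_width: 61.1
grasp_force: 65.6
```

Free of contact about 3 mm above the seat, so the legs are inside. Now the last few mm.

Request:
arm_command(
  increments="0 0 -0.5 0 50; 0 0 -1 0 50; 0 0 -1.5 0 50; 0 0 -2 0 50; 0 0 -2.4 0 50; 0 0 -2.7 0 50; 0 0 -3 0 50; 0 0 -3 0 50; 0 0 -3 0 50",
)

```text
time_s: 8.85
ee_pos: [478.5, 146.0, 9.7]
eef_rot: [[-0.999, -0.041, -0.001], [-0.041, 0.999, -0.0], [0.001, -0.0, -1.0]]
force: [-7.7, -1.2, 14.1]
grip_width: 61.0
grasp_force: 67.5
```

Seated: contact of 14 N at the expected height. Opening the fingers now and rising.

Request:
arm_command(
  increments="0 0 0.5 0 95; 0 0 0.5 0 95; 0 0 0.5 0 95; 0 0 0.5 0 95; 0 0 0.5 0 95; 0 0 0.5 0 95; 0 0 8 0 95; 0 0 20 0 95; 0 0 40 0 95; 0 0 70 0 95; 0 0 100 0 95; 0 0 130 0 95; 0 30 150 0 95; 0 70 160 0 95; 0 115 165 0 95; 0 155 165 0 95; 0 185 165 0 95; 0 200 165 0 95; 0 200 165 0 95",
)

```text
time_s: 10.75
ee_pos: [478.3, 347.2, 174.0]
eef_rot: [[-0.999, -0.043, 0.001], [-0.043, 0.999, 0.0], [-0.001, 0.0, -1.0]]
force: [-0.1, -0.4, 1.0]
grip_width: 80.7
grasp_force: 0.0
```

Run:
```python
from h import *
s=snap("scene","scene5");t=snap("top","top5")
cv2.imwrite("pics/v5.png",np.hstack([cv2.resize(s["pixels"][120:220,140:240,::-1],(400,400),interpolation=2),cv2.resize(t["pixels"][150:250,130:230,::-1],(400,400),interpolation=2)]))
print(ctrl.state()["ee_pos"],ctrl.state()["grip_width"])
```

```text
[478.59103985 345.10209159 173.51904016] 80.95604735790496
```

View pics/v5.png

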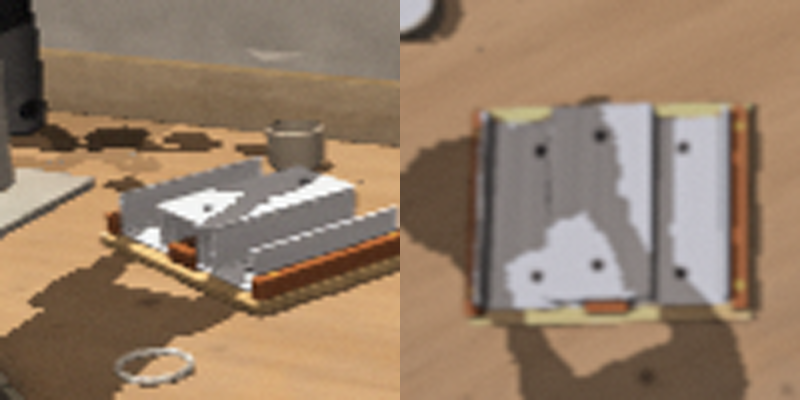

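The channel sits down across the gap, with its web holes at (600,135) and (597,265) in the top panel, parallel to the cradle. Its ends are level with the cradled channels, and the gripper is clear.

Run:
```python
from h import *
c=np.load("pics/top5.npz")
f=lambda p:(np.array(p,float)-[400,0]+.5)/4-.5+[130,150]
print(cast(c,f([[600,135],[597,265]]),41).mean(0),cast(c,f([[540,150],[537,276],[683,147],[680,273]]),11).mean(0))
print(ctrl.finish_job())
```

```text
[478.87902637 145.02597729  41.        ] [477.37876641 144.13086528  11.        ]
the job is handed in; nothing more can be done
None
```

The legs-down channel is nested across the gap, fully down, parallel and about 2 mm off the cradle's centre; I let go, never touched the legs-up channel, and handed the job in at about 11 s.

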